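# Wedge the rocking test case tight

## Task

The test case rocks because its base board floats on soft rubber feet. Take the wooden wedge, push its thin end squarely in under the middle of the board's free front edge until it jams tight and really carries the board, firmly but without forcing it, then let go and leave it flat on the bench. Leave the case and the other things on the bench alone.

Things in the scene. Friction and masses are not known exactly. Their poses are not given: they have to be found in the camera images.
- wedge: Loose plain wooden wedge, 150 mm long, 30 mm wide, 90 g, starts lying flat. Origin: centre of its underside; x points to the thin end. Thin end at x = +75 mm, 4 mm high; the top slopes up 1 in 5 to 26 mm at x = -35 mm. From x = -35 to -75 mm a level-topped heel block, 30 mm wide (y) and 34 mm high, to grip across its width.
- wedge_tip (a point): Middle of the wedge's thin end, on its underside (wedge x = +75 mm, z = 0). The board's edge gives about 1 mm per 10 N upward, so after first touch each 5 mm pushed in adds about 10 N between wedge and board; well jammed is about 10 N. Friction is about 0.6, so the push is some 1.5 to 2 times that load: stop at about 18 N of push. Much over 25 N is forcing it.
- wedge_heel (a point): Grip point in the wedge's heel block: wedge x = -55 mm, 22 mm above its underside. With the wedge jammed it stays 40 mm or more in front of the board's edge.
- skid: Fixed feet and rear wheels of the test case, with all they carry. Origin: on the bench, right below the middle of the board's free front edge; x points level in under the board, square to that edge (the way to push the wedge); y runs along the edge. On it: a dark wooden board, 340 deep (x 0 to 340 mm), 300 wide, 18 mm thick, pivoting on the rear wheels, and the black case.
- grinder: Bystander: hand grinder lying on the bench, about 260 mm long, 1.8 kg. Origin under its middle.
- meter: Bystander: hand-held meter, 150 x 75 x 35 mm. Origin under its centre.
- gap (a point): Middle of the gap's mouth below the board's front edge: 12 mm above the skid's origin, the mean gap. The real gap height is 7 to 17 mm with the case's hidden load; it is not measured. Rubber feet 28 mm across stand at y = +130 and -130 mm; nothing else is under the front half.
- case_front (a point): Nominal middle of the case's foot, on the board, 100 mm behind its front edge: skid x = 100, z = 30 mm. The case is 280 wide and 115 mm high; its carrying handle stands out 20 mm over the open front strip of the board.
Not all that is in view belongs to the job. Several things have the shape of the wedge; the one meant has the colours described above.

How it is judged:
By the outcome, as a careful person would: the job done as asked, in the order asked, and still so for the second after the job is handed in, with the robot touching nothing.
It also fails if it takes over 40 s, if anything falls off the work surface, if the arm or the gripper's body presses on something with over 40 N, if the wrist force passes 120 N, or if a joint passes its speed limit or range.

## Robot

A 6-joint arm with a two-finger parallel gripper is mounted at the origin on the work surface. World frame = base frame: x ahead of the robot, y to its left, z up, the work surface at z = 0. Lengths are in m, angles in rad, forces in N, time in s.
With the tool pointing down it reaches from about 0.25 to 0.775 m from the base axis. Payload 4 kg.
Tool frame: the origin (TCP) lies at the very end of the fingers, on their centre line; the grasp point (between the pads) lies 19 mm behind it; y points along the fingers, x is the direction in which the jaws open and shut, and the axes are right-handed (so a half turn about y gives the same grasp; the last joint's range is limited). The gripper opens to 94 mm and grips with 3 to 60 N. Pads are 16 mm wide; open, the fingers measure 119 mm over their backs; the gripper's body (75 mm by 177 mm) begins 78 mm behind the grasp point.
Start: joints at [-1.387, 0.087, 1.371, -0, 1.684, -0.103], TCP at [0.156, -0.528, 0.185] pointing down, gripper open.
Joint ranges: [-3.1, 3.1], [-0.76, 2.03], [0.27, 2.55], [-1.08, 4.22], [0.17, 2.65], [-2.57, 2.57]. Speed limits (rad/s): [2.79, 2.79, 3.14, 3.14, 3.14, 3.14].

## Interface

Orientations are given as [roll, pitch, yaw] about the fixed x, y, z axes, in that order (R = Rz(yaw) Ry(pitch) Rx(roll)).
In Python, from bench import robot gives the robot as it stands.
- The arm moves only by the shell command python3 -m handwheel 'ROWS' [OPENING]. ROWS is JSON, a list of rows, each an object with "delta_pos": the shift along the tool's x, y, z in mm, a list of three; "yaw": the turn about the tool's y in rad. A call has 1 to 12 rows; each row is the pose to reach, as a shift and turn from the pose commanded when the call began, along the tool's axes at that moment; what a row does not reach only later rows make up. A row lasts 1/10 s, in which the tool goes at most 50 mm and 8.59 degrees, less where a joint would pass 70% of its speed; a pose out of reach is approached as far as the arm can. A call with a gripper value outside its range is refused whole. OPENING is the closure in counts, from 0 (fully open) to 255 (shut), set as the call begins (- or left out, the last holds). The fingers move at their own pace and stop on an object; the grip force is fixed at half the most. Time passes only in rows, so rows that repeat a pose let the fingers close. It gives the time, the measured TCP pose, the force and the opening at its end, in the units of the state.
- robot.get_obs(): the state, without advancing time (a new reading comes with each control period).
- robot.snapshot(name): name is "scene" or "top" or "wrist"; returns a dict with "image" (400x640x3 uint8, red, green, blue), "fx", "fy", "cx", "cy" (pixels), "k1" (the pictures are not rectified: a ray, as slopes to the right and down, at radius r is drawn at 1 + k1 r^2 times it, then the intrinsics apply), "rvec" (rotation vector, rad) and "tvec" (3), from world to camera coordinates, as OpenCV has them. Camera axes: x right, y down, z forward; pixel columns grow to the right and rows downward; lengths in m; the calibration is good to about 2 mm. A picture is of the moment at which its call begins. There is no depth.
- robot.close_job(): hands the job in, once; it reports no verdict.
The state is a dict: "time": time; "joint_positions": joint angles; "qvel": joint speeds; "joint_torque": joint torques, N m; "tool_pos": TCP position; "ee_rot": TCP orientation; "wrist_force": force on the tool from outside, world axes, zero at the start; "wrist_torque": the same for the moment, N m; "width": finger opening in m.
Only numpy, scipy, OpenCV 4.12 (cv2) and the standard library are available. Lean on these libraries where they do the work, as an engineer would, in place of code of your own. Each camera call takes 0.05 s, during which the arm holds its last target.

## Working session

There is one attempt and no reset: what is moved stays moved. The work goes in short steps, Python scripts to look and compute and a shell command to move; the robot and the scene stay as the last step left them, time stands still between calls to the robot, and variables do not carry over. Pictures are saved under pics/ and viewed, and the job is handed in when it is done.

```bash
ls; mkdir -p pics; cat > h.py <<'E'
import numpy as np, cv2, pickle
from bench import robot
def snap(n,fn=None):
    s=robot.snapshot(n)
    pickle.dump(s,open(f'pics/{fn or n}.pkl','wb'))
    cv2.imwrite(f'pics/{fn or n}.png',s['image'][:,:,::-1]); return s
def load(fn): return pickle.load(open(f'pics/{fn}.pkl','rb'))
def K(s): return np.array([[s['fx'],0,s['cx']],[0,s['fy'],s['cy']],[0,0,1]])
def D(s): return np.array([s['k1'],0,0,0,0.])
def ray(s,px):
    u=cv2.undistortPoints(np.array([[px]],float),K(s),D(s))[0,0]
    R=cv2.Rodrigues(np.array(s['rvec'],float))[0]; t=np.array(s['tvec'],float).ravel()
    return -R.T@t, R.T@np.array([u[0],u[1],1])
def onz(s,px,z):
    c,d=ray(s,px); return c+d*(z-c[2])/d[2]
def proj(s,P):
    return cv2.projectPoints(np.array(P,float).reshape(-1,1,3),np.array(s['rvec'],float),np.array(s['tvec'],float),K(s),D(s))[0][:,0]
E
python3 - <<'E'
from h import *
for n in("scene","top","wrist"): s=snap(n); print(n,ray(s,(320,200)))
o=robot.get_obs(); print(o)
E
```

```text
pics
scene (array([1.39007106, 0.28702334, 0.63782813]), array([-0.8024225 , -0.18213463, -0.56830516]))
top (array([0.38189107, 0.0733468 , 0.90582266]), array([ 0.17587502, -0.01113947, -0.98447927]))
wrist (array([ 0.22975548, -0.50541468,  0.3847696 ]), array([-0.25418161, -0.07128268, -0.96452672]))
{'time': 0.15, 'joint_positions': array([-1.38709875e+00,  8.78287815e-02,  1.37186823e+00, -2.63426822e-05,
        1.68358249e+00, -1.03121535e-01]), 'qvel': array([ 0.00185252, -0.00246361, -0.00408267,  0.00085502, -0.00133483,
        0.00078594]), 'joint_torque': array([ 1.38506137e-03, -3.40642262e+01, -3.02793753e+01,  7.18815112e-02,
        3.05468368e-02, -1.08342974e-04]), 'tool_pos': array([ 0.15549111, -0.52710735,  0.18406898]), 'ee_rot': array([-1.57064873,  0.00168059, -1.28398003]), 'wrist_force': array([-0.07325235,  0.0262358 , -0.152131  ]), 'wrist_torque': array([ 0.0072006 , -0.04182885, -0.01099384]), 'width': 0.09398442280913948}
```

View pics/scene.png

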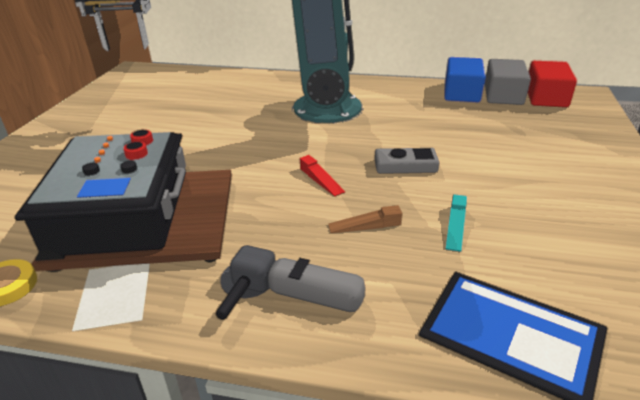

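View pics/top.png

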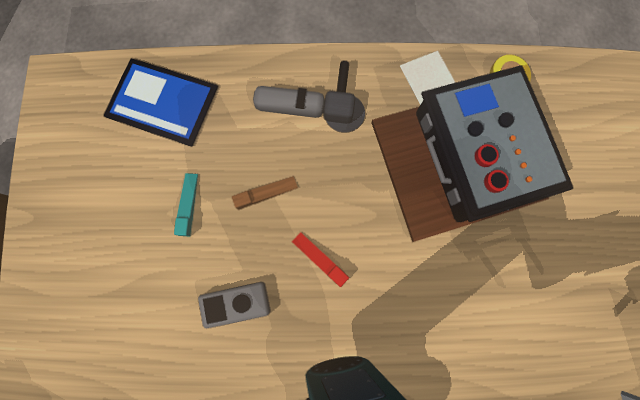

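View pics/wrist.png

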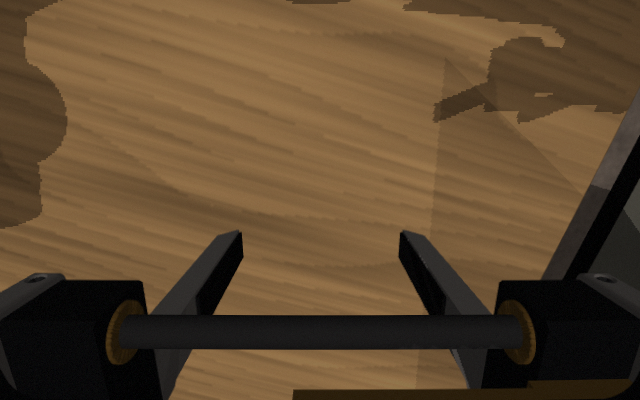

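```bash
python3 - <<'E'
from h import *
t=load('top')['image']; s=load('scene')['image']
a=cv2.resize(t[150:300,160:440],None,fx=2.8,fy=2.8,interpolation=cv2.INTER_CUBIC)
b=cv2.resize(s[140:260,200:480],None,fx=2.8,fy=2.8,interpolation=cv2.INTER_CUBIC)
b=b[:170] if 0 else b
v=np.vstack([cv2.resize(a,(560,300)),cv2.resize(b,(560,240))])
cv2.imwrite('pics/crop1.png',v[:,:,::-1])
for n,p in(('top',[(240,200),(280,188),(400,180)]),('scene',[(392,215),(350,224),(222,220)])):
    im=load(n)['image']; h=cv2.cvtColor(im,cv2.COLOR_RGB2HSV)
    print([ (h[y,x]) for x,y in p], h[230,290])
E
```

```text
[array([ 13, 148, 140], dtype=uint8), array([ 13, 144, 138], dtype=uint8), array([ 11, 146,  91], dtype=uint8)] [ 17 105 160]
[array([ 13, 139, 117], dtype=uint8), array([ 12, 141, 145], dtype=uint8), array([ 10, 139, 108], dtype=uint8)] [ 17  98 202]
```

View pics/crop1.png

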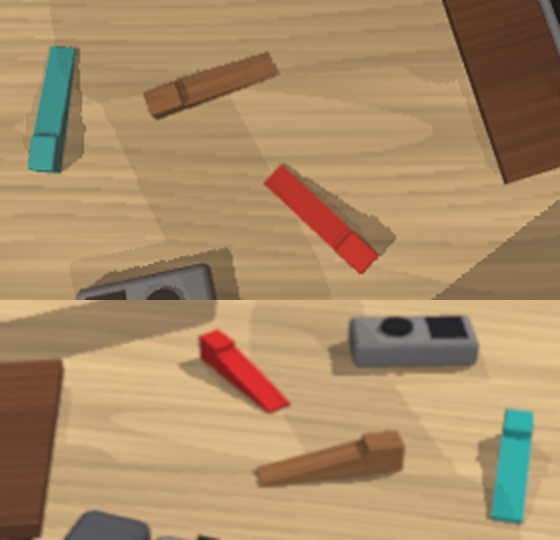

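Wedge-shaped things in the top view are teal (186,205), red (320,258) and plain brown wood (266,192). The wooden one fits the description. Its heel is at the left (240,200) and its thin end points right (297,182), towards the board. Next I'll measure it and the board.

```bash
python3 - <<'E'
from h import *
s=load('top'); im=s['image']; h=cv2.cvtColor(im,cv2.COLOR_RGB2HSV)
m=((h[...,0]<=14)&(h[...,1]>122)).astype(np.uint8)*255
n,l,st,c=cv2.connectedComponentsWithStats(m)
for i in range(1,n):
    if st[i,4]>150: print(i,st[i],c[i])
i=l[192,266]; w=(l==i).astype(np.uint8)
ct=max(cv2.findContours(w,0,1)[0],key=len)
box=cv2.boxPoints(cv2.minAreaRect(ct)); print('wedge box',box)
for p in box: print(onz(s,p,0.0)[:2],onz(s,p,.034)[:2],onz(s,p,.004)[:2])
b=(l==l[180,400]).astype(np.uint8)
ct=max(cv2.findContours(b,0,1)[0],key=len)
ap=cv2.approxPolyDP(ct,3,True)[:,0]; print('board',ap.tolist())
# edge line: left boundary px for rows
rows=range(130,232,3); pts=[]
for y in rows:
    xs=np.where(b[y])[0]; pts.append((xs.min()-.5,y))
for z in (.02,.03,.035):
    P=np.array([onz(s,p,z)[:2] for p in pts]); q=cv2.fitLine(P.astype(np.float32),cv2.DIST_HUBER,0,.001,.001).ravel()
    print(z,q,np.degrees(np.arctan2(q[1],q[0])))
    r=(P-q[2:])@np.array([-q[1],q[0]]); print('res',np.abs(r).max())
o=cv2.cvtColor(im[110:260,160:460],cv2.COLOR_RGB2BGR)
o[(l[110:260,160:460]==i)|(b[110:260,160:460]>0)]=(0,255,0)
cv2.imwrite('pics/mask.png',cv2.resize(o,None,fx=2.5,fy=2.5,interpolation=0))
E
```

```text
1 [ 372  107  161  135 6039] [415.53336645 176.06871999]
3 [475 144  24  23 234] [484.78205128 156.44017094]
6 [484 170  25  23 249] [494.46586345 181.52208835]
7 [232 177  66  32 877] [263.60433295 192.29532497]
26 [291 232  58  55 959] [320.18978102 259.16475495]
wedge box [[231.12    195.84001]
 [292.58154 174.14772]
 [297.38153 187.74773]
 [235.91998 209.44002]]
[0.55622227 0.2721935 ] [0.54967876 0.2647298 ] [0.55545245 0.27131542]
[0.60667977 0.12714291] [0.59824234 0.12512367] [0.60568713 0.12690535]
[0.57363294 0.11588203] [0.56643592 0.11428548] [0.57278623 0.1156942 ]
[0.5236823  0.26003346] [0.51836017 0.25302619] [0.52305617 0.25920908]
board [[372, 120], [413, 241], [532, 203], [471, 222], [456, 222], [415, 115], [418, 107]]
0.02 [ 0.9628858   0.2699091   0.56633896 -0.10726437] 15.658856
res 0.0022906713558295882
0.03 [ 0.96288574  0.26990932  0.5642567  -0.10522546] 15.658869
res 0.0022647946575422196
0.035 [ 0.9628857   0.26990947  0.5632156  -0.104206  ] 15.658879
res 0.0022518514468047217
```

View pics/mask.png

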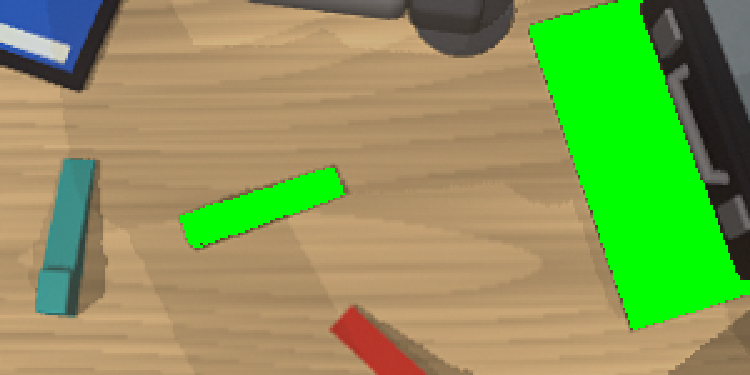

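```bash
python3 - <<'E'
from h import *
s=load('top'); c=load('scene')
h=cv2.cvtColor(c['image'],cv2.COLOR_RGB2HSV)
m=((h[...,0]<=14)&(h[...,1]>115)).astype(np.uint8)*255
o=cv2.cvtColor(c['image'],cv2.COLOR_RGB2BGR)[150:280,150:420]
cv2.imwrite('pics/sc.png',cv2.resize(o,None,fx=2.9,fy=2.9,interpolation=cv2.INTER_CUBIC))
for z in(.025,.03,.035):
    A=onz(s,(371.5,119.5),z);B=onz(s,(412.5,241.5),z)
    print(z,A,B,np.linalg.norm(A-B),(A+B)/2)
    print(proj(c,[A,B]))
for nm,p,z in(('heel far',(231.8,195.8),.034),('heel near',(236.5,208.6),.034),('tip far',(293,175.2),.004),('tip near',(297.5,187.2),.004)):
    print(nm,onz(s,p,z))
E
```

```text
0.025 [ 0.73160174 -0.06142081  0.025     ] [ 0.44218284 -0.14287563  0.025     ] 0.300662920617512 [ 0.58689229 -0.10214822  0.025     ]
[[218.01412132 253.52030605]
 [230.86412898 170.60103438]]
0.03 [ 0.72961661 -0.0606558   0.03      ] [ 0.44184059 -0.14164824  0.03      ] 0.2989562040721289 [ 0.5857286  -0.10115202  0.03      ]
[[218.42653619 250.85325399]
 [231.14402318 168.76292799]]
0.035 [ 0.72763147 -0.05989079  0.035     ] [ 0.44149834 -0.14042085  0.035     ] 0.29724948752674585 [ 0.58456491 -0.10015582  0.035     ]
[[218.8399555  248.17850563]
 [231.42517165 166.91600181]]
heel far [0.54975124 0.2631761  0.034     ]
heel near [0.52026019 0.25175208 0.034     ]
tip far [0.60312377 0.12592115 0.004     ]
tip near [0.57409342 0.11541201 0.004     ]
```

View pics/sc.png

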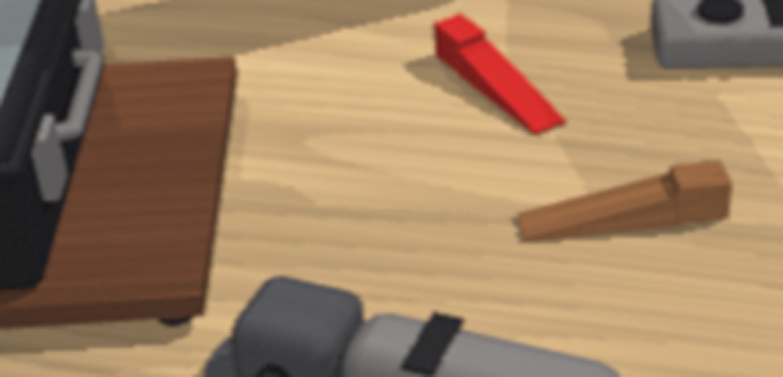

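Board front-edge middle is at (0.587,-0.102), width 300.7 mm against 300 and top z≈0.026 in both views, with the push direction at -74.3°. Wedge grip point is about (0.542,0.239), direction -68.6°, length 147 mm against 150. I'll move to a hover and look again from the wrist.

```bash
cat >> h.py <<'E'
from scipy.spatial.transform import Rotation as Ro
def rel(pos,yawdeg):
    o=robot.get_obs(); R=Ro.from_euler('xyz',o['ee_rot']).as_matrix()
    d=R.T@(np.array(pos)-o['tool_pos'])*1000
    x=R[:,0]; cur=np.arctan2(x[1],x[0]); dy=np.radians(yawdeg)-cur; dy=(dy+np.pi)%(2*np.pi)-np.pi
    print('t',round(o['time'],2),'pos',o['tool_pos'].round(4),'rot',o['ee_rot'].round(4),'F',o['wrist_force'].round(2),'w',round(o['width'],4))
    print('delta',d.round(1),'yaw',round(-dy,4))
E
python3 -c "
from h import *
rel([.542,.239,.20],21.4)"
```

```text
t 0.15 pos [ 0.1555 -0.5271  0.1841] rot [-1.5706  0.0017 -1.284 ] F [-0.07  0.03 -0.15] w 0.094
delta [-625.5  -14.8  587.5] yaw -1.6575
```

```bash
python3 -m handwheel '[{"delta_pos":[-625,-15,587],"yaw":-1.657},{"delta_pos":[-625,-15,587],"yaw":-1.657},{"delta_pos":[-625,-15,587],"yaw":-1.657},{"delta_pos":[-625,-15,587],"yaw":-1.657},{"delta_pos":[-625,-15,587],"yaw":-1.657},{"delta_pos":[-625,-15,587],"yaw":-1.657},{"delta_pos":[-625,-15,587],"yaw":-1.657},{"delta_pos":[-625,-15,587],"yaw":-1.657},{"delta_pos":[-625,-15,587],"yaw":-1.657},{"delta_pos":[-625,-15,587],"yaw":-1.657},{"delta_pos":[-625,-15,587],"yaw":-1.657},{"delta_pos":[-625,-15,587],"yaw":-1.657}]' 0
python3 -c "
from h import *
rel([.542,.239,.20],21.4)"
```

```text
time: 1.35
tool_pos: [0.4261, 0.0102, 0.1955]
ee_rot: [-1.571, -0.0, 0.376]
wrist_force: [0.7, -0.3, 0.5]
width: 0.094
t 1.35 pos [0.4261 0.0102 0.1955] rot [-1.5714e+00 -3.0000e-04  3.7600e-01] F [ 0.74 -0.3   0.49] w 0.094
delta [191.8  -4.6 170.3] yaw 0.0025
```

```bash
python3 -m handwheel '[{"delta_pos":[190,0,168],"yaw":0},{"delta_pos":[190,0,168],"yaw":0},{"delta_pos":[190,0,168],"yaw":0},{"delta_pos":[190,0,168],"yaw":0},{"delta_pos":[190,0,168],"yaw":0},{"delta_pos":[190,0,168],"yaw":0},{"delta_pos":[190,0,168],"yaw":0},{"delta_pos":[190,0,168],"yaw":0},{"delta_pos":[190,0,168],"yaw":0}]'
python3 -c "
from h import *
rel([.542,.239,.20],21.4); snap('wrist','w2')"
```

```text
time: 2.25
tool_pos: [0.5413, 0.2323, 0.1962]
ee_rot: [-1.571, -0.001, 0.371]
wrist_force: [-0.9, -0.7, 0.2]
width: 0.0939
t 2.25 pos [0.5413 0.2323 0.1962] rot [-1.5713e+00 -7.0000e-04  3.7120e-01] F [-0.86 -0.72  0.24] w 0.0939
delta [ 3.1 -3.8  6. ] yaw -0.0023
```

View pics/w2.png

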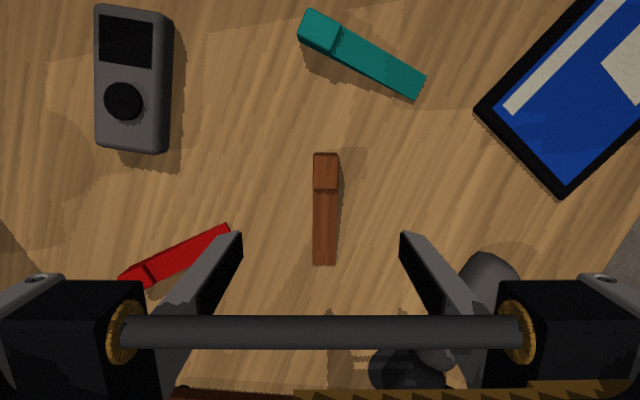

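```bash
python3 - <<'E'
from h import *
s=load('w2'); h=cv2.cvtColor(s['image'],cv2.COLOR_RGB2HSV)
print(h[170,325],h[230,325],h[170,280])
m=((h[...,0]<=13)&(h[...,1]>145)&(h[...,2]>40)).astype(np.uint8)
n,l,st,c=cv2.connectedComponentsWithStats(m); w=l==l[225,325]; print(st[l[225,325]])
for y in range(150,270,6):
    x=np.where(w[y])[0]
    if len(x): print(y,x.min(),x.max(),end=' | ')
print()
g=lambda p,z:onz(s,p,z).round(4)
L=g((312.5,153),.034);R=g((338,153),.034);T1=g((312.5,266),.002);T2=g((336,266),.002)
print(L,R,np.linalg.norm(L-R),T1,T2,np.linalg.norm(T1-T2))
a=(L+R)[:2]/2;b=(T1+T2)[:2]/2;d=b-a;print('len',np.linalg.norm(d),'dir',np.degrees(np.arctan2(d[1],d[0])),'grip',a+d/np.linalg.norm(d)*.020, 'centre',a,b)
E
```

```text
[ 11 182 105] [ 11 180 105] [ 16 127 144]
[ 312  153   27  113 2740]
156 313 337 | 162 313 338 | 168 313 338 | 174 313 338 | 180 313 338 | 186 313 338 | 192 313 337 | 198 313 337 | 204 313 336 | 210 313 336 | 216 313 336 | 222 313 336 | 228 313 336 | 234 312 335 | 240 312 335 | 246 313 335 | 252 312 334 | 258 312 334 | 264 312 334 | 
[0.5219 0.2594 0.034 ] [0.5486 0.2698 0.034 ] 0.028653970056520903 [0.5767 0.1137 0.002 ] [0.6063 0.1251 0.002 ] 0.03171939469788157
len 0.15571481143423702 dir -68.82379692352397 grip [0.54247475 0.24595052] centre [0.53525 0.2646 ] [0.5915 0.1194]
```

```bash
python3 -c "
from h import *
s=load('w2'); print(s['image'][148:162,325])
for r,z in((153,0),(157,.034)): print(onz(s,(325,r),z))
rel([.5418,.2425,.006],21.3)"
```

```text
[[150 117  75]
 [151 116  73]
 [143 109  70]
 [135 102  66]
 [103  73  47]
 [ 61  35  19]
 [ 62  34  19]
 [ 76  43  23]
 [ 98  54  28]
 [110  61  32]
 [110  62  32]
 [109  61  34]
 [109  62  32]
 [107  60  32]]
[0.53699335 0.26083804 0.        ]
[0.53667231 0.26034972 0.034     ]
t 2.3 pos [0.5413 0.2323 0.1963] rot [-1.5712e+00 -1.0000e-03  3.7110e-01] F [-0.67  0.28 -0.4 ] w 0.094
delta [  3.9 190.3   9.4] yaw -0.0006
```

Wedge confirmed from the wrist: heel at pixel (325,170), grip point (0.543,0.242), direction -68.8°. Descending.

```bash
python3 -m handwheel '[{"delta_pos":[5,50,9],"yaw":0},{"delta_pos":[5,95,9],"yaw":0},{"delta_pos":[5,130,9],"yaw":0},{"delta_pos":[5,160,9],"yaw":0},{"delta_pos":[5,175,9],"yaw":0},{"delta_pos":[5,184,9],"yaw":0},{"delta_pos":[5,187,9],"yaw":0},{"delta_pos":[5,187,9],"yaw":0},{"delta_pos":[5,187,9],"yaw":0}]'
python3 -c "
from h import *
rel([.543,.242,.005],21.3); snap('wrist','w3')"
```

```text
time: 3.2
tool_pos: [0.5443, 0.2443, 0.0104]
ee_rot: [-1.571, -0.003, 0.373]
wrist_force: [-0.4, 0.4, 0.4]
width: 0.094
t 3.2 pos [0.5443 0.2443 0.0104] rot [-1.5711 -0.0035  0.373 ] F [-0.35  0.41  0.4 ] w 0.094
delta [-2.   5.4 -1.7] yaw 0.0012
```

View pics/w3.png

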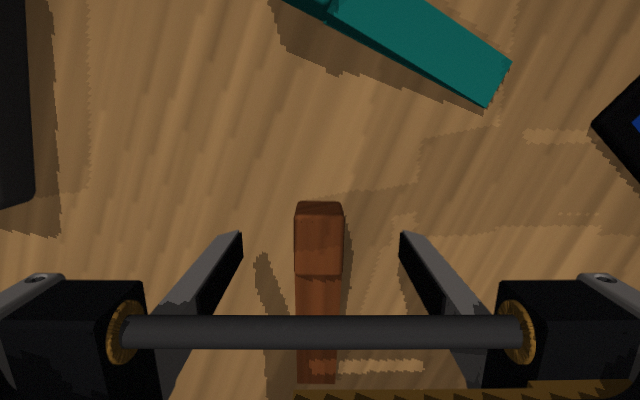

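The heel (295–344, 203–275) sits centred between the fingers and the forces are about 0. Lowering the last few mm, then closing.

```bash
python3 -m handwheel '[{"delta_pos":[-2,5,0],"yaw":0},{"delta_pos":[-2,5,0],"yaw":0},{"delta_pos":[-2,5,0],"yaw":0}]'
python3 -m handwheel '[{"delta_pos":[0,0,0],"yaw":0},{"delta_pos":[0,0,0],"yaw":0},{"delta_pos":[0,0,0],"yaw":0},{"delta_pos":[0,0,0],"yaw":0},{"delta_pos":[0,0,0],"yaw":0},{"delta_pos":[0,0,0],"yaw":0},{"delta_pos":[0,0,0],"yaw":0},{"delta_pos":[0,0,0],"yaw":0}]' 255
python3 -c "
from h import *
rel([.543,.242,.005],21.3); snap('wrist','w4')"
```

```text
time: 3.55
tool_pos: [0.5408, 0.2432, 0.0033]
ee_rot: [-1.571, 0.0, 0.373]
wrist_force: [0.9, 0.7, -0.2]
width: 0.094
time: 4.35
tool_pos: [0.541, 0.2432, 0.0034]
ee_rot: [-1.571, 0.0, 0.373]
wrist_force: [0.3, 0.7, 0.0]
width: 0.0336
t 4.35 pos [0.541  0.2432 0.0034] rot [-1.5709  0.      0.373 ] F [0.32 0.66 0.05] w 0.0336
delta [ 1.4 -1.6 -1.9] yaw 0.0013
```

View pics/w4.png

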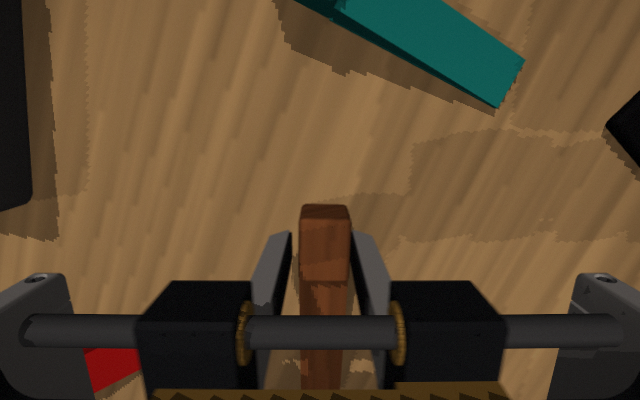

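```bash
python3 -m handwheel '[{"delta_pos":[0,0,0],"yaw":0},{"delta_pos":[0,0,0],"yaw":0},{"delta_pos":[0,0,0],"yaw":0}]'
python3 - <<'E'
from h import *
mid=np.array([.5867,-.1019]);a=np.radians(-74.3);n=np.array([np.cos(a),np.sin(a)])
for k in(.13+.10,.13+.03,.13): print(k,mid-k*n)
p=mid-.19*n
rel([p[0],p[1],.0034],15.7)
s=load('top')
h=cv2.cvtColor(s['image'],cv2.COLOR_RGB2HSV)
m=((h[...,0]<=6)&(h[...,1]>180)).astype(np.uint8); m[:, 400:]=0
n_,l,st,c=cv2.connectedComponentsWithStats(m); ct=max(cv2.findContours(m,0,1)[0],key=cv2.contourArea)
print([onz(s,q,.0)[:2].round(3).tolist() for q in cv2.boxPoints(cv2.minAreaRect(ct))])
E
```

```text
time: 4.7
tool_pos: [0.5411, 0.2432, 0.0034]
ee_rot: [-1.571, -0.0, 0.373]
wrist_force: [0.5, -0.7, 0.1]
width: 0.0298
0.23 [0.5244619 0.1195191]
0.16 [0.54340393 0.05213068]
0.13 [0.55152194 0.02324993]
t 4.7 pos [0.5411 0.2432 0.0034] rot [-1.5709e+00 -1.0000e-04  3.7300e-01] F [ 0.53 -0.69  0.08] w 0.0298
delta [-6.45e+01  1.00e-01 -1.49e+02] yaw 0.099
[[0.448, 0.129], [0.47, 0.108], [0.365, 0.0], [0.344, 0.021]]
```

Gripped at 29.8 mm. I'll lift slightly, carry to the push line with the tip 60 mm short of the edge, then lower.

```bash
python3 -m handwheel '[{"delta_pos":[0,-15,0],"yaw":0},{"delta_pos":[-15,-20,-20],"yaw":0.03},{"delta_pos":[-30,-20,-55],"yaw":0.06},{"delta_pos":[-50,-20,-95],"yaw":0.099},{"delta_pos":[-62,-20,-130],"yaw":0.099},{"delta_pos":[-64.5,-20,-149],"yaw":0.099},{"delta_pos":[-64.5,-20,-149],"yaw":0.099},{"delta_pos":[-64.5,-20,-149],"yaw":0.099},{"delta_pos":[-64.5,-20,-149],"yaw":0.099}]'
python3 - <<'E'
from h import *
mid=np.array([.5867,-.1019]);a=np.radians(-74.3);n=np.array([np.cos(a),np.sin(a)])
p=mid-.19*n
rel([p[0],p[1],.0034],15.7)
snap('top','t5');snap('wrist','w5')
E
```

```text
time: 5.6
tool_pos: [0.5353, 0.0819, 0.0238]
ee_rot: [-1.57, -0.0, 0.275]
wrist_force: [0.9, 0.3, -0.6]
width: 0.0297
t 5.6 pos [0.5353 0.0819 0.0238] rot [-1.5704e+00 -4.0000e-04  2.7490e-01] F [ 0.87  0.33 -0.58] w 0.0297
delta [-0.2 20.4 -0.9] yaw 0.0009
```

View pics/t5.png

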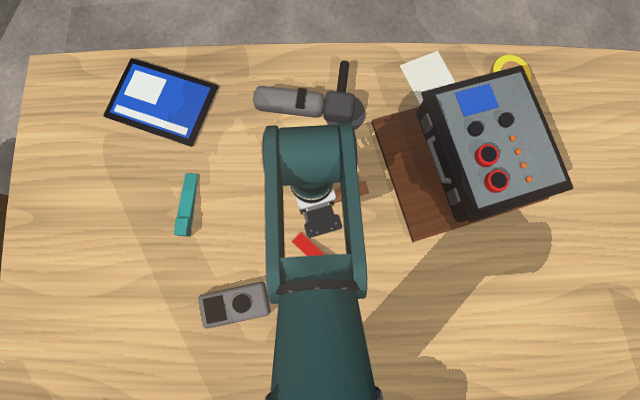

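View pics/w5.png

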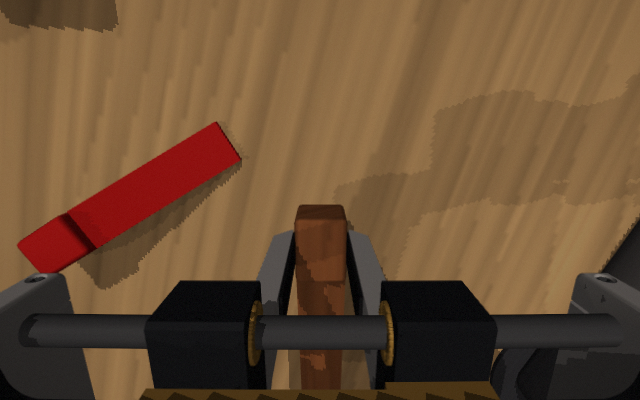

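```bash
python3 -m handwheel '[{"delta_pos":[0,10,0],"yaw":0},{"delta_pos":[0,17,0],"yaw":0},{"delta_pos":[0,20,0],"yaw":0},{"delta_pos":[0,20,0],"yaw":0},{"delta_pos":[0,20,0],"yaw":0}]'
python3 - <<'E'
from h import *
mid=np.array([.5867,-.1019]);a=np.radians(-74.3);n=np.array([np.cos(a),np.sin(a)])
p=mid-.14*n
rel([p[0],p[1],.0034],15.7)
c=snap('scene','s6');t=snap('top','t6')
A=c['image'][150:270,170:430];B=t['image'][110:250,300:460]
A=cv2.resize(A,(780,360),interpolation=cv2.INTER_CUBIC)
B=cv2.resize(B,None,fx=3.4,fy=3.4,interpolation=cv2.INTER_CUBIC)
cv2.imwrite('pics/s6c.png',A[:,:,::-1]);cv2.imwrite('pics/t6c.png',B[:,:,::-1])
E
```

```text
time: 6.2
tool_pos: [0.5349, 0.0813, 0.0034]
ee_rot: [-1.57, 0.001, 0.274]
wrist_force: [-1.4, 1.1, 2.8]
width: 0.0295
t 6.2 pos [0.5349 0.0813 0.0034] rot [-1.5703e+00  8.0000e-04  2.7420e-01] F [-1.43  1.13  2.84] w 0.0295
delta [  0.3  -0.  -50.4] yaw 0.0002
```

View pics/s6c.png

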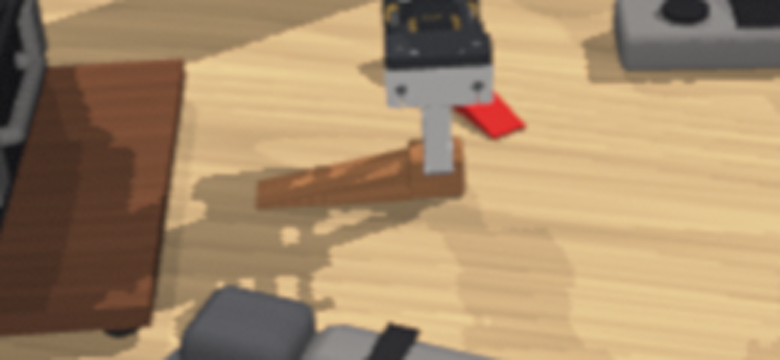

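View pics/t6c.png

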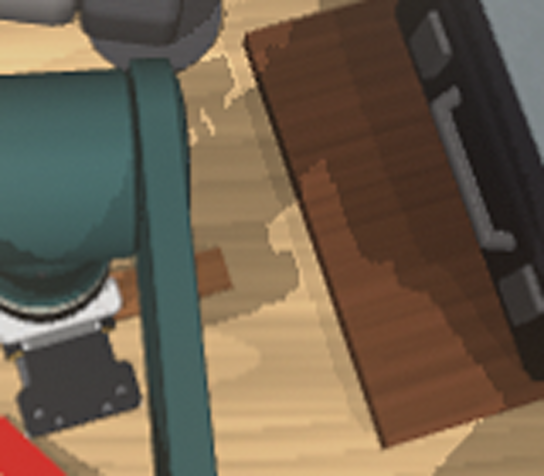

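```bash
python3 - <<'E'
from h import *
c=load('s6');t=load('t6')
g=np.array([.5351,.0815]);a=np.radians(-74.3);n=np.array([np.cos(a),np.sin(a)]);y=np.array([-n[1],n[0]])
P=lambda x,yy,z:[*(g+(x+.055)*n+yy*y),z]
pts=[P(.075,.015,0),P(.075,.015,.004),P(.075,-.015,0),P(.075,-.015,.004),P(-.075,.015,0),P(-.075,.015,.034),P(-.035,.015,.034)]
q=proj(c,pts); print('scene crop',((q-[170,150])*3).round(0).tolist())
q=proj(t,pts); print('top crop',((q-[300,110])*3.4).round(0).tolist())
E
```

```text
scene crop [[254.0, 208.0], [254.0, 203.0], [256.0, 183.0], [256.0, 179.0], [465.0, 196.0], [464.0, 157.0], [407.0, 160.0]]
top crop [[215.0, 246.0], [216.0, 245.0], [228.0, 287.0], [229.0, 286.0], [7.0, 306.0], [6.0, 297.0], [63.0, 280.0]]
```

Prediction and picture agree within about 1 mm: the wedge lies flat, square and on line. Advancing.

```bash
cat >> h.py <<'E'
def st(fn=None):
    mid=np.array([.5867,-.1019]);a=np.radians(-74.3);n=np.array([np.cos(a),np.sin(a)]);y=np.array([-n[1],n[0]])
    o=robot.get_obs();p=o['tool_pos'][:2]-mid;F=o['wrist_force']
    print('t',round(o['time'],2),'insertion',((p@n+.13)*1000).round(1),'lat',(p@y*1000).round(1),'z',(o['tool_pos'][2]*1000).round(1),'yaw',np.degrees(o['ee_rot'][2]).round(2),'push',(-F[:2]@n).round(1),'latF',(F[:2]@y).round(1),'Fz',F[2].round(1),'T',o['wrist_torque'].round(2),'w',round(o['width'],4),'rot',o['ee_rot'].round(4))
E
python3 -m handwheel '[{"delta_pos":[0,0,-10],"yaw":0},{"delta_pos":[0,0,-20],"yaw":0},{"delta_pos":[0,0,-30],"yaw":0},{"delta_pos":[0,0,-40],"yaw":0},{"delta_pos":[0,0,-50],"yaw":0},{"delta_pos":[0,0,-60],"yaw":0},{"delta_pos":[0,0,-64],"yaw":0},{"delta_pos":[0,0,-64],"yaw":0}]'
python3 -c "
from h import *
st()"
```

```text
time: 7.1
tool_pos: [0.5529, 0.018, 0.0034]
ee_rot: [-1.572, 0.0, 0.273]
wrist_force: [0.1, -0.7, 0.6]
width: 0.0293
t 7.1 insertion 5.4 lat -0.1 z 3.4 yaw 15.64 push -0.7 latF -0.0 Fz 0.6 T [-0.25 -0.12  0.05] w 0.0293 rot [-1.5721e+00  1.0000e-04  2.7300e-01]
```

```bash
python3 -m handwheel '[{"delta_pos":[0,0,-2],"yaw":0},{"delta_pos":[0,0,-4],"yaw":0},{"delta_pos":[0,0,-6],"yaw":0},{"delta_pos":[0,0,-6],"yaw":0}]'
python3 -c "
from h import *
st()"
python3 -m handwheel '[{"delta_pos":[0,0,-2],"yaw":0},{"delta_pos":[0,0,-4],"yaw":0},{"delta_pos":[0,0,-4],"yaw":0}]'
python3 -c "
from h import *
st()"
```

```text
time: 7.5
tool_pos: [0.5542, 0.0135, 0.0034]
ee_rot: [-1.571, 0.0, 0.274]
wrist_force: [-0.8, 0.6, 0.5]
width: 0.0298
t 7.5 insertion 10.1 lat -0.1 z 3.4 yaw 15.71 push 0.8 latF -0.6 Fz 0.5 T [ 0.02 -0.01  0.04] w 0.0298 rot [-1.5711e+00  1.0000e-04  2.7420e-01]
time: 7.8
tool_pos: [0.5554, 0.0094, 0.0034]
ee_rot: [-1.571, 0.0, 0.274]
wrist_force: [0.6, -0.5, 1.5]
width: 0.0293
t 7.8 insertion 14.4 lat -0.1 z 3.4 yaw 15.69 push -0.7 latF 0.4 Fz 1.5 T [ 0.01 -0.06  0.01] w 0.0293 rot [-1.5712e+00  1.0000e-04  2.7390e-01]
```

```bash
python3 -m handwheel '[{"delta_pos":[0,0,-2],"yaw":0},{"delta_pos":[0,0,-4],"yaw":0},{"delta_pos":[0,0,-4],"yaw":0}]'
python3 -c "
from h import *
st()"
python3 -m handwheel '[{"delta_pos":[0,0,-2],"yaw":0},{"delta_pos":[0,0,-3],"yaw":0},{"delta_pos":[0,0,-3],"yaw":0}]'
python3 -c "
from h import *
st()"
```

```text
time: 8.1
tool_pos: [0.5565, 0.0054, 0.0034]
ee_rot: [-1.571, 0.0, 0.274]
wrist_force: [-0.5, -0.1, 0.6]
width: 0.0296
t 8.1 insertion 18.5 lat -0.1 z 3.4 yaw 15.69 push 0.1 latF -0.5 Fz 0.6 T [-0.04 -0.1  -0.04] w 0.0296 rot [-1.5713e+00  1.0000e-04  2.7380e-01]
time: 8.4
tool_pos: [0.5572, 0.0027, 0.0034]
ee_rot: [-1.571, 0.0, 0.274]
wrist_force: [-0.4, 0.6, -0.1]
width: 0.0293
t 8.4 insertion 21.3 lat -0.1 z 3.4 yaw 15.69 push 0.7 latF -0.2 Fz -0.1 T [-0.04 -0.    0.03] w 0.0293 rot [-1.5711e+00  1.0000e-04  2.7390e-01]
```

```bash
for i in 1 ; do :; done; python3 -m handwheel '[{"delta_pos":[0,0,-2],"yaw":0},{"delta_pos":[0,0,-3],"yaw":0},{"delta_pos":[0,0,-3],"yaw":0}]'
python3 -c "
from h import *
st()"
python3 -m handwheel '[{"delta_pos":[0,0,-2],"yaw":0},{"delta_pos":[0,0,-3],"yaw":0},{"delta_pos":[0,0,-3],"yaw":0}]'
python3 -c "
from h import *
st()"
```

```text
time: 8.7
tool_pos: [0.5581, -0.0002, 0.0034]
ee_rot: [-1.571, 0.0, 0.274]
wrist_force: [0.0, -0.0, 0.0]
width: 0.0298
t 8.7 insertion 24.3 lat -0.1 z 3.4 yaw 15.69 push -0.0 latF 0.0 Fz 0.0 T [ 0.01 -0.09 -0.08] w 0.0298 rot [-1.5711  0.      0.2738]
time: 9.0
tool_pos: [0.5589, -0.0031, 0.0034]
ee_rot: [-1.571, 0.0, 0.274]
wrist_force: [0.8, -0.0, -0.0]
width: 0.0299
t 9.0 insertion 27.4 lat -0.1 z 3.4 yaw 15.69 push -0.2 latF 0.7 Fz -0.0 T [ 0.02 -0.05  0.02] w 0.0299 rot [-1.5712  0.      0.2738]
```

```bash
python3 -m handwheel '[{"delta_pos":[0,0,-2],"yaw":0},{"delta_pos":[0,0,-4],"yaw":0},{"delta_pos":[0,0,-4],"yaw":0}]'
python3 -c "
from h import *
st()"
python3 -m handwheel '[{"delta_pos":[0,0,-2],"yaw":0},{"delta_pos":[0,0,-4],"yaw":0},{"delta_pos":[0,0,-4],"yaw":0}]'
python3 -c "
from h import *
st();c=snap('scene','s7')
A=cv2.resize(c['image'][150:270,170:430],(780,360),interpolation=cv2.INTER_CUBIC);cv2.imwrite('pics/s7c.png',A[:,:,::-1])"
```

```text
time: 9.3
tool_pos: [0.56, -0.0071, 0.0034]
ee_rot: [-1.571, 0.0, 0.274]
wrist_force: [0.0, 0.1, -0.2]
width: 0.0299
t 9.3 insertion 31.5 lat -0.1 z 3.4 yaw 15.69 push 0.1 latF 0.1 Fz -0.2 T [-0.07 -0.13 -0.03] w 0.0299 rot [-1.5714e+00  1.0000e-04  2.7380e-01]
time: 9.6
tool_pos: [0.5611, -0.011, 0.0034]
ee_rot: [-1.571, 0.0, 0.274]
wrist_force: [-0.4, -0.9, 0.2]
width: 0.0298
t 9.6 insertion 35.5 lat -0.0 z 3.4 yaw 15.68 push -0.7 latF -0.6 Fz 0.2 T [-0.03 -0.05 -0.03] w 0.0298 rot [-1.5714  0.      0.2737]
```

View pics/s7c.png

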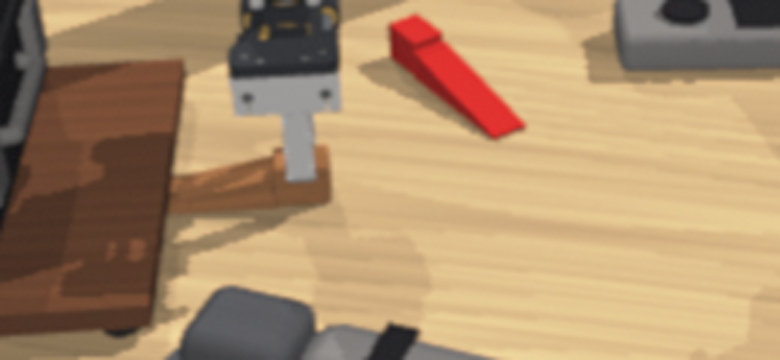

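The wedge is sliding in under the edge with no contact yet. Continuing in small steps.

```bash
python3 -m handwheel '[{"delta_pos":[0,0,-2],"yaw":0},{"delta_pos":[0,0,-4],"yaw":0},{"delta_pos":[0,0,-4],"yaw":0}]'
python3 -c "
from h import *
st()"
python3 -m handwheel '[{"delta_pos":[0,0,-2],"yaw":0},{"delta_pos":[0,0,-4],"yaw":0},{"delta_pos":[0,0,-4],"yaw":0}]'
python3 -c "
from h import *
st()"
```

```text
time: 9.95
tool_pos: [0.5622, -0.0148, 0.0035]
ee_rot: [-1.571, -0.0, 0.274]
wrist_force: [0.8, -0.1, -0.3]
width: 0.0294
t 9.95 insertion 39.5 lat -0.0 z 3.5 yaw 15.68 push -0.3 latF 0.8 Fz -0.3 T [-0.06 -0.14 -0.06] w 0.0294 rot [-1.5713 -0.      0.2738]
time: 10.25
tool_pos: [0.563, -0.0177, 0.0034]
ee_rot: [-1.57, 0.0, 0.274]
wrist_force: [-0.2, 3.3, 0.2]
width: 0.0297
t 10.25 insertion 42.6 lat -0.1 z 3.4 yaw 15.7 push 3.3 latF 0.7 Fz 0.2 T [ 0.39  0.07 -0.04] w 0.0297 rot [-1.5696e+00  2.0000e-04  2.7390e-01]
```

Contact: push is 3.3 N at about 42.6 mm. Now 2 mm steps.

```bash
python3 -m handwheel '[{"delta_pos":[0,0,-1],"yaw":0},{"delta_pos":[0,0,-2],"yaw":0},{"delta_pos":[0,0,-2],"yaw":0}]'
python3 -c "
from h import *
st()"
python3 -m handwheel '[{"delta_pos":[0,0,-1],"yaw":0},{"delta_pos":[0,0,-2],"yaw":0},{"delta_pos":[0,0,-2],"yaw":0}]'
python3 -c "
from h import *
st()"
```

```text
time: 10.55
tool_pos: [0.5633, -0.0189, 0.0034]
ee_rot: [-1.568, 0.0, 0.274]
wrist_force: [-1.1, 5.1, 2.3]
width: 0.0296
t 10.55 insertion 43.8 lat -0.1 z 3.4 yaw 15.71 push 5.2 latF 0.4 Fz 2.3 T [ 0.9   0.23 -0.08] w 0.0296 rot [-1.5684e+00  3.0000e-04  2.7430e-01]
time: 10.85
tool_pos: [0.5636, -0.0198, 0.0034]
ee_rot: [-1.567, 0.0, 0.274]
wrist_force: [-1.5, 7.7, 2.2]
width: 0.0293
t 10.85 insertion 44.7 lat -0.1 z 3.4 yaw 15.72 push 7.8 latF 0.6 Fz 2.2 T [ 1.28  0.4  -0.04] w 0.0293 rot [-1.5666e+00  4.0000e-04  2.7440e-01]
```

```bash
python3 -m handwheel '[{"delta_pos":[0,0,-1.5],"yaw":0},{"delta_pos":[0,0,-3],"yaw":0},{"delta_pos":[0,0,-3],"yaw":0}]'
python3 -c "
from h import *
st()"
python3 -m handwheel '[{"delta_pos":[0,0,-1],"yaw":0},{"delta_pos":[0,0,-2],"yaw":0},{"delta_pos":[0,0,-2],"yaw":0}]'
python3 -c "
from h import *
st()"
```

```text
time: 11.15
tool_pos: [0.5639, -0.0213, 0.0034]
ee_rot: [-1.564, 0.001, 0.275]
wrist_force: [-3.0, 10.2, 2.9]
width: 0.03
t 11.15 insertion 46.2 lat -0.1 z 3.4 yaw 15.74 push 10.6 latF -0.1 Fz 2.9 T [1.83 0.56 0.03] w 0.03 rot [-1.5638e+00  6.0000e-04  2.7470e-01]
time: 11.45
tool_pos: [0.5642, -0.022, 0.0034]
ee_rot: [-1.562, 0.001, 0.275]
wrist_force: [-2.9, 12.5, 4.3]
width: 0.0299
t 11.45 insertion 47.0 lat -0.1 z 3.4 yaw 15.76 push 12.8 latF 0.6 Fz 4.3 T [ 2.26  0.74 -0.03] w 0.0299 rot [-1.5618e+00  7.0000e-04  2.7500e-01]
```

```bash
python3 -m handwheel '[{"delta_pos":[0,0,-1],"yaw":0},{"delta_pos":[0,0,-2],"yaw":0},{"delta_pos":[0,0,-2],"yaw":0},{"delta_pos":[0,0,-2],"yaw":0}]'
python3 -c "
from h import *
st()"
python3 -m handwheel '[{"delta_pos":[0,0,-1],"yaw":0},{"delta_pos":[0,0,-2],"yaw":0},{"delta_pos":[0,0,-2],"yaw":0},{"delta_pos":[0,0,-2],"yaw":0}]'
python3 -c "
from h import *
st()"
```

```text
time: 11.85
tool_pos: [0.5643, -0.0229, 0.0033]
ee_rot: [-1.56, 0.001, 0.275]
wrist_force: [-3.5, 14.9, 5.5]
width: 0.0296
t 11.85 insertion 47.9 lat -0.1 z 3.3 yaw 15.77 push 15.3 latF 0.6 Fz 5.5 T [ 2.62  0.87 -0.01] w 0.0296 rot [-1.5599e+00  1.0000e-03  2.7530e-01]
time: 12.25
tool_pos: [0.5646, -0.0237, 0.0034]
ee_rot: [-1.558, 0.001, 0.276]
wrist_force: [-4.0, 17.3, 5.6]
width: 0.0295
t 12.25 insertion 48.7 lat -0.1 z 3.4 yaw 15.79 push 17.7 latF 0.8 Fz 5.6 T [ 3.08  0.94 -0.04] w 0.0295 rot [-1.5578e+00  1.1000e-03  2.7550e-01]
```

Push is 17.7 N, about 7 mm past first touch, so I stop here. I'll relax the arm's stored push with the fingers still closed, then open.

```bash
python3 -m handwheel '[{"delta_pos":[0,0,2],"yaw":0},{"delta_pos":[0,0,4],"yaw":0},{"delta_pos":[0,0,5],"yaw":0},{"delta_pos":[0,0,5],"yaw":0}]'
python3 -c "
from h import *
st();c=snap('scene','s8')
A=cv2.resize(c['image'][150:270,170:430],(780,360),interpolation=cv2.INTER_CUBIC);cv2.imwrite('pics/s8c.png',A[:,:,::-1])"
```

```text
time: 12.65
tool_pos: [0.5646, -0.0238, 0.0034]
ee_rot: [-1.567, 0.001, 0.275]
wrist_force: [-1.4, 6.3, 2.1]
width: 0.0298
t 12.65 insertion 48.8 lat -0.1 z 3.4 yaw 15.75 push 6.4 latF 0.3 Fz 2.1 T [1.2 0.4 0. ] w 0.0298 rot [-1.5673e+00  6.0000e-04  2.7500e-01]
```

View pics/s8c.png

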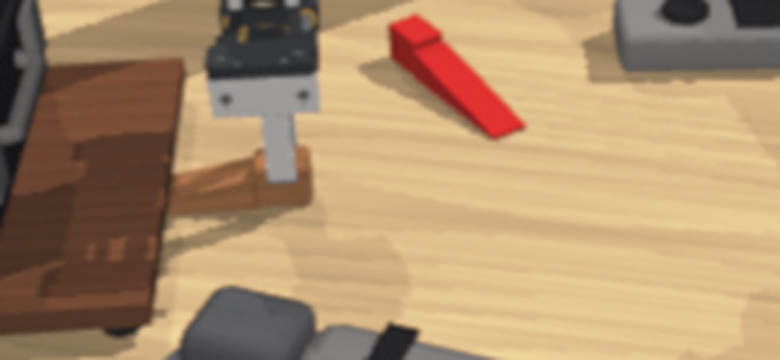

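The wedge held its place while the push dropped to 6 N. I'll back off 2.5 mm more, then open part way so neither finger swings far.

```bash
python3 -m handwheel '[{"delta_pos":[0,0,1.5],"yaw":0},{"delta_pos":[0,0,2.5],"yaw":0},{"delta_pos":[0,0,2.5],"yaw":0}]'
python3 -c "
from h import *
st()"
python3 -m handwheel '[{"delta_pos":[0,0,0],"yaw":0},{"delta_pos":[0,0,0],"yaw":0},{"delta_pos":[0,0,0],"yaw":0},{"delta_pos":[0,0,0],"yaw":0},{"delta_pos":[0,0,0],"yaw":0}]' 90
python3 -c "
from h import *
st();c=snap('scene','s9');snap('wrist','w9')
A=cv2.resize(c['image'][150:270,170:430],(780,360),interpolation=cv2.INTER_CUBIC);cv2.imwrite('pics/s9c.png',A[:,:,::-1])"
```

```text
time: 13.0
tool_pos: [0.5646, -0.0238, 0.0034]
ee_rot: [-1.572, 0.0, 0.274]
wrist_force: [0.3, 1.6, -0.1]
width: 0.03
t 13.0 insertion 48.9 lat -0.1 z 3.4 yaw 15.71 push 1.5 latF 0.7 Fz -0.1 T [0.32 0.2  0.03] w 0.03 rot [-1.5715e+00  2.0000e-04  2.7410e-01]
time: 13.5
tool_pos: [0.5647, -0.0238, 0.0035]
ee_rot: [-1.571, -0.0, 0.274]
wrist_force: [-0.9, 0.2, -0.4]
width: 0.0604
t 13.5 insertion 48.8 lat -0.0 z 3.5 yaw 15.69 push 0.4 latF -0.9 Fz -0.4 T [-0.02 -0.13  0.02] w 0.0604 rot [-1.5712e+00 -1.0000e-04  2.7380e-01]
```

View pics/s9c.png

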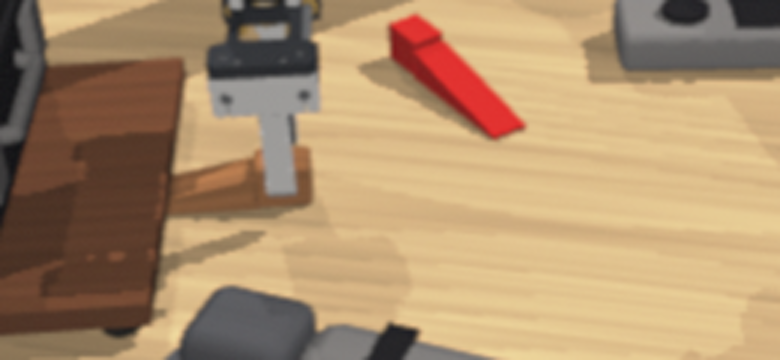

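View pics/w9.png

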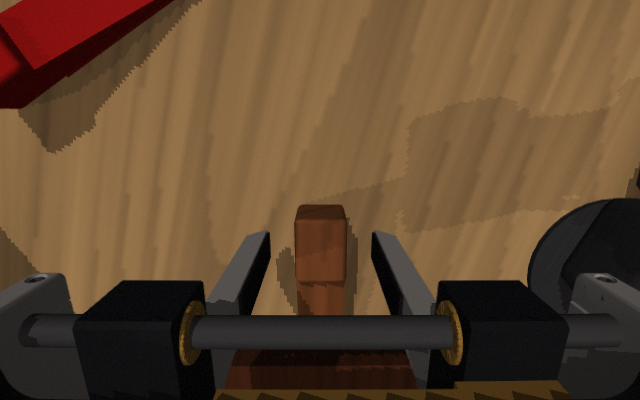

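Released: the wedge hasn't moved, the fingers are clear on both sides and the force is about 0. Going straight up, then back.

```bash
python3 -m handwheel '[{"delta_pos":[0,-10,0],"yaw":0},{"delta_pos":[0,-35,0],"yaw":0},{"delta_pos":[0,-75,0],"yaw":0},{"delta_pos":[0,-120,0],"yaw":0},{"delta_pos":[0,-160,30],"yaw":0},{"delta_pos":[0,-190,75],"yaw":0},{"delta_pos":[0,-200,120],"yaw":0},{"delta_pos":[0,-200,160],"yaw":0},{"delta_pos":[0,-200,180],"yaw":0},{"delta_pos":[0,-200,180],"yaw":0},{"delta_pos":[0,-200,180],"yaw":0}]'
python3 - <<'E'
from h import *
st();c=snap('scene','s10');t=snap('top','t10');snap('wrist','w10')
A=cv2.resize(c['image'][150:270,150:410],(780,360),interpolation=cv2.INTER_CUBIC)
cv2.imwrite('pics/s10c.png',A[:,:,::-1])
g=np.array([.5646,-.0238]);a=np.radians(-74.3);n=np.array([np.cos(a),np.sin(a)]);y=np.array([-n[1],n[0]])
P=lambda x,yy,z:[*(g+(x+.055)*n+yy*y),z]
pts=[P(-.075,.015,0),P(-.075,.015,.034),P(-.035,.015,.034)]
print(((proj(c,pts)-[150,150])*3).round(0).tolist())
for n_ in('scene','top'):
    d=cv2.absdiff(load(n_)['image'],(c if n_=='scene' else t)['image']).max(2); print(n_,(d>40).sum())
E
```

```text
time: 14.7
tool_pos: [0.516, 0.1497, 0.204]
ee_rot: [-1.572, -0.001, 0.275]
wrist_force: [0.5, -0.5, 1.2]
width: 0.0611
t 14.7 insertion -131.3 lat 0.0 z 204.0 yaw 15.74 push -0.6 latF 0.4 Fz 1.2 T [-0.05 -0.1   0.01] w 0.0611 rot [-1.5718e+00 -8.0000e-04  2.7480e-01]
[[372.0, 204.0], [368.0, 165.0], [311.0, 169.0]]
scene 20352
top 63677
```

View pics/s10c.png

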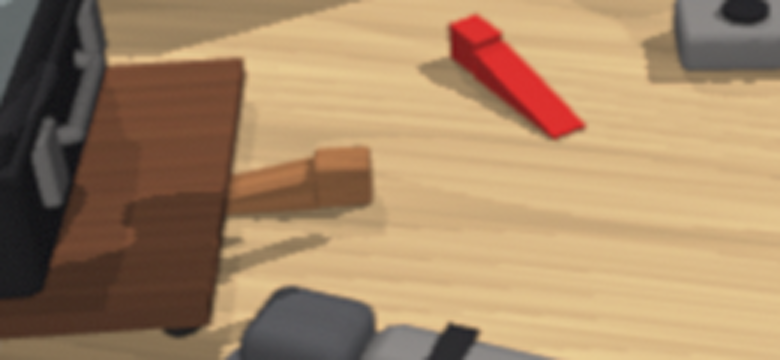

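View pics/t10.png

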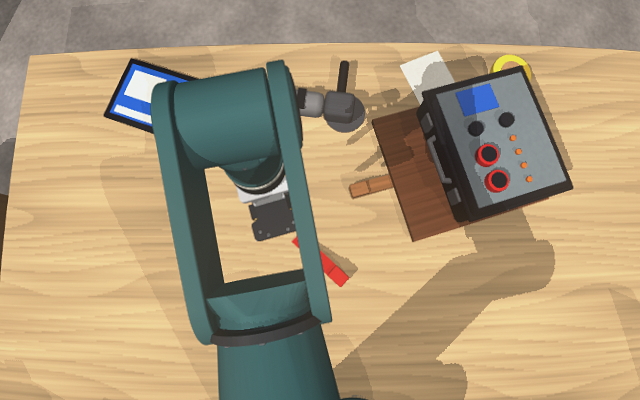

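The wedge's heel corner is where predicted (372,204). It lies flat, square at the middle of the edge, and nothing else has moved. Handing in.

```bash
python3 -c "
from h import *
print(robot.close_job())"
```

```text
the job is handed in; nothing more can be done
None
```

The wooden wedge is jammed under the middle of the board's front edge, released and lying flat on the bench. I handed the job in at about 15 s.

- **Push:** I gripped the wedge by the heel and slid it in square along the bench. First touch came about 42 mm in. I stopped at 17.7 N of push, about 7 mm further in. I did not measure the board load, but at the stated 10 N per 5 mm that travel suggests 10–14 N.
- **Release:** I relaxed the arm from 17.7 N to 1.5 N before opening the fingers. The wedge did not spring back; the insertion reading stayed at 48.8 mm.
- **Last pictures:** The heel's bottom corner in the scene picture is within about 1 mm of where it should be. The robot is touching nothing, and the board, grinder, meter and red wedge look unmoved. In the last top view the arm hid the teal wedge and the meter, so I did not recheck the teal wedge there, but nothing went near it.
- **Disagreement:** From the pictures I estimated a gap of about 8 mm. Contact at 42 mm means it was about 12 mm, which is within the stated 7 to 17 mm, so I went by the measured force.

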